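# Click the kiln's glaze wheel round to the next job and start it

### The arm

A 6-joint arm with a two-finger parallel gripper is mounted at the origin on the work surface. World frame = base frame: x ahead of the robot, y to its left, z up, the work surface at z = 0. Lengths are in m, angles in rad, forces in N, time in s.
With the tool pointing down it reaches from about 0.3 to 0.875 m from the base axis. Payload 6.4 kg.
Tool frame: the origin (TCP) lies between the finger pads; the fingertips stand 25 mm ahead of it and the grasp point (between the pads) lies 6 mm ahead of it (ctrl.finger_overhang is the distance from the TCP to the fingertips, in m); x points along the fingers, z is the direction in which the jaws open and shut, and the axes are right-handed (so a half turn about x gives the same grasp; the last joint's range is limited). The gripper opens to 85 mm and grips with 20 to 120 N. Pads are 22 mm wide; open, the fingers measure 114 mm over their backs; the gripper's body (76 mm by 85 mm) begins 54 mm behind the grasp point. The pads swing forward as they close: fully open they stand 13 mm farther back than shut.
Start: joints at [-1.511, 0.181, 1.607, -0, 1.354, -0.206], TCP at [0.151, -0.555, 0.256] pointing down, gripper open.
Joint ranges: [-2.99, 2.99], [-0.89, 2.07], [0.3, 2.58], [-1.14, 4.28], [0, 2.63], [-3.12, 3.12]. Speed limits (rad/s): [2.57, 2.57, 3.01, 3.14, 3.14, 3.14].

### API

Orientations are given as a unit quaternion [w, x, y, z].
In Python, from bench import ctrl gives the robot as it stands.
- The arm moves only by the tool jog_arm, never from a script. Its argument "commands" is one flat list of numbers, 7 for each row, row after row: the shift along the tool's x, y, z as a fraction of full scale, then the turn, a rotation vector about the tool's x, y, z as a fraction of full scale, then the gripper's target within -1 to 1 (fully open at 1, half-way at 0, shut at -1). A call has 1 to 10 rows; each row is the pose to reach, as a shift and turn from the pose commanded when the call began, along the tool's axes at that moment, turning the shorter way round; what a row does not reach only later rows make up. Full scale, the value 1, is 0.2 m for a shift and 2 pi rad for a turn. A row lasts 1/8 s, in which the tool goes at most 62.5 mm and 10.7 degrees, less where a joint would pass 70% of its speed; a pose out of reach is approached as far as the arm can. A call with a number of a shift or a turn outside -1 to 1 is refused whole. A call with a gripper value outside its range is refused whole. The fingers move at their own pace and stop on an object; the grip force is fixed at half the most. Time passes only in rows, so rows that repeat a pose let the fingers close. It gives the time, the measured TCP pose, the force and the opening at its end, in the units of the state.
- ctrl.get_obs(): the state, without advancing time (a new reading comes with each control period).
- ctrl.camera(name): name is "side" or "top" or "wrist"; returns a dict with "frame" (400x640x3 uint8, red, green, blue), "K" (3x3 intrinsics, pixels), "rvec" (rotation vector, rad) and "tvec" (3), from world to camera coordinates, as OpenCV has them; the wrist camera has in their place "tool_from_camera" (4x4, takes a point from camera to tool coordinates, whose origin is the TCP and whose axes are the tool frame's). Camera axes: x right, y down, z forward; pixel columns grow to the right and rows downward; lengths in m; the calibration is good to about 2 mm. A picture is of the moment at which its call begins: read the wrist's pose just before it. There is no depth.
- ctrl.hand_in(): hands the job in, once; it reports no verdict.
The state is a dict: "time_s": time; "q": joint angles; "dq": joint speeds; "joint_efforts": joint torques, N m; "eef_pos": TCP position; "eef_rot": TCP orientation; "wrist_force": force on the tool from outside, world axes, zero at the start; "torque": the same for the moment, N m; "opening": opening from 0.0 (shut) to 1.0 (fully open).
Only numpy, scipy, OpenCV 4.12 (cv2) and the standard library are available. Lean on these libraries where they do the work, as an engineer would, in place of code of your own. Each camera call takes 0.05 s, during which the arm holds its last target.

### The job

One medallion lies on the white tile: that is the next glaze to fire. With a fingertip, flick the toothed edge of the kiln controller's wheel forward, click by click, until the spot of that medallion's colour rests at the brass pointer, without ever clicking past it. Only then press the green start button down and let it spring back; do not lift the controller or shove it out of place, and leave the medallions and everything else on the table where they are.

Things in the scene. Friction and masses are not known exactly. Their poses are not given: they have to be found in the camera images.
- controller: loose grey metal box, about 1.8 kg, 60 mm high, standing flat. Origin on the table under the wheel's axis; +x points from the axis to the brass pointer, z up. The box spans x -15..160, y -100..100 mm. Its front (-x) faces the robot within about 25 degrees; there the wheel overhangs it. Blue cheeks at y = +-94 mm (8 mm thick, x -15..130 mm, 85 mm high) leave the wheel's edge free only in front
- wheel (a joint): turn of the wheel in rad, growing clockwise seen from above (forward): front teeth move to the controller's +y. Eight clicks 0.785 apart at 0, 0.785 .. 5.498, stops beyond both ends; starts at 0, 0.785 or 1.571. 2 to 3 N at a tooth carries it over the crest halfway, then it snaps on. Spots at the pointer from 0 on: white, dark grey, brown, blue 2.356, green 3.142, red 3.927, yellow, light blue
- wheel_axis (a point): on the wheel's vertical axis, 72 mm above the table. Wheel 16 mm thick (64 to 80 mm above the table): black disc of radius 54 mm, eight white teeth out to radius 76 mm, each 8 mm wide, coloured 26 mm spots on top midway between teeth. At each click one spot faces the pointer; the opposite spot faces the front, where a gap about 47 mm wide lies centred between two teeth 22.5 degrees either side
- pointer_tip (a point): tip of the fixed brass pointer on the controller's far side, 82 mm from the wheel's axis along the controller's +x and 81 mm above the table
- start (a joint): travel of the start button in m, 0 up, 0.006 fully down; a spring returns it; fully down takes 5 N
- start_top (a point): centre of the top of the green round start button (radius 16 mm), 82 mm above the table, on the controller's rear right corner, 130 mm along +x and 55 mm along -y from the wheel's axis; it is pressed straight down
- job_tile: fixed WHITE square tile 85 x 85 x 8 mm left of the robot, origin at the centre of its underside; the medallion on it names the glaze. Two terracotta tiles of the same size lie near it and mean nothing
- medal_blue: loose terracotta disc, radius 23 mm, 9 mm thick, glazed blue on top, on one of the tiles; origin at the centre of its underside
- medal_green: the same, glazed green
- medal_red: the same, glazed red
- glaze_jar: white jar with a blue lid, radius 32 mm, 85 mm high, right of the robot; origin at its underside; to be left alone
- glaze_bowl: blue bowl, rim radius 50 mm, 45 mm high, right of the robot; origin at its underside; to be left alone
- brush: brush lying flat, right of the robot; origin at the underside of its middle; to be left alone
- brush_mug: white mug, radius 40 mm, 90 mm high, on the left; origin at its underside; to be left alone

How it is judged:
By the outcome, as a careful person would: the job done as asked, in the order asked, and still so for the second after the job is handed in, with the robot touching nothing.
It also fails if it takes over 70 s, if anything falls off the work surface, if the arm or the gripper's body presses on something with over 40 N, if the wrist force passes 120 N, or if a joint passes its speed limit or range.

## Working session

There is one attempt and no reset: what is moved stays moved. The work goes in short steps, Python scripts to look and compute and a tool call to move; the robot and the scene stay as the last step left them, time stands still between calls to the robot, and variables do not carry over. Pictures are saved under pics/ and viewed, and the job is handed in when it is done.

Besides the shell and the picture viewer there is one more tool, called after "Emit:" by a JSON object that holds its "op" and its "data". jog_arm: Moves the arm, as the interface text tells. Its arguments: {"type":"object","properties":{"commands":{"type":"array","items":{"type":"number"}}},"required":["commands"]}

```bash
mkdir -p pics; ls; cat > h.py <<'E'
import numpy as np, cv2
from bench import ctrl
def cam(n):
    c=ctrl.camera(n); return c
def save(n,f): cv2.imwrite('pics/'+n+'.png',cv2.cvtColor(f,cv2.COLOR_RGB2BGR))
def ray(c,uv):
    R=cv2.Rodrigues(np.array(c['rvec'],float))[0]; t=np.array(c['tvec'],float).ravel()
    d=R.T@np.linalg.inv(c['K'])@np.array([uv[0],uv[1],1.0]); o=-R.T@t
    return o,d
def onz(c,uv,z):
    o,d=ray(c,uv); return o+d*(z-o[2])/d[2]
def proj(c,p):
    return cv2.projectPoints(np.array(p,float).reshape(-1,3),np.array(c['rvec'],float),np.array(c['tvec'],float),np.array(c['K'],float),None)[0].reshape(-1,2)
E
python3 - <<'E'
from h import *
for n in['top','side','wrist']:
    c=cam(n); save(n+'0',c['frame']); 
    np.save(n+'0.npy',c,allow_pickle=True)
print(ctrl.get_obs())
E
```

```text
pics
{'time_s': 0.15, 'q': array([-1.51131181e+00,  1.81360800e-01,  1.60775112e+00, -8.66699983e-06,
        1.35378320e+00, -2.06300745e-01]), 'dq': array([ 0.00010813, -0.00229675, -0.00301135,  0.00143254,  0.00070069,
       -0.00132868]), 'joint_efforts': array([ 5.21240122e-05, -4.45270443e+01, -3.51693320e+01, -1.88830390e-04,
        5.96264625e-03, -8.63156629e-06]), 'eef_pos': array([ 0.15102497, -0.5544264 ,  0.25560961]), 'eef_rot': array([ 0.56153945,  0.42968652,  0.5621457 , -0.42899319]), 'wrist_force': array([-0.62365583,  0.94894522,  0.02941   ]), 'torque': array([-0.05789478, -0.01714712, -0.00682216]), 'opening': 0.9998165543322993}
```

View pics/top0.png

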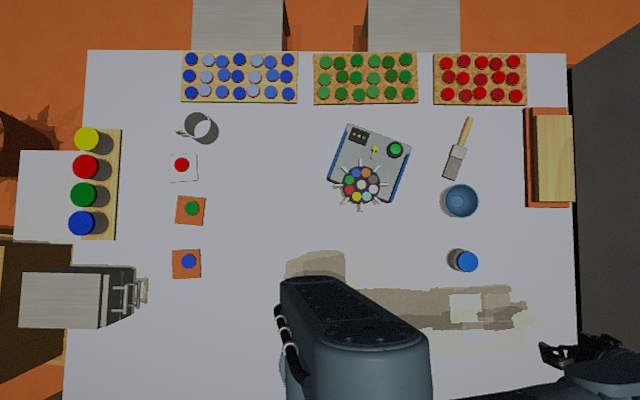

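View pics/side0.png

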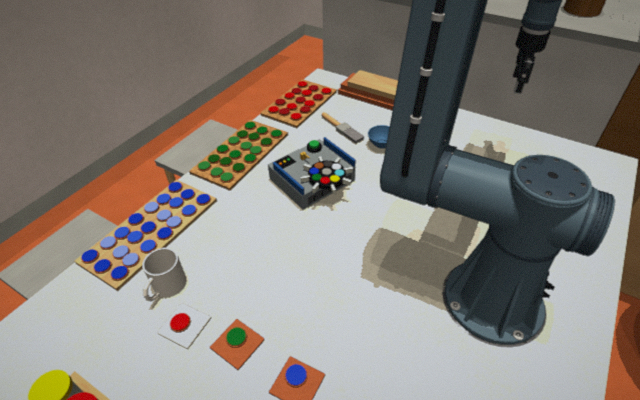

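The red medallion (top view about (182,165)) lies on the white tile, green and blue on terracotta tiles. The target is therefore 3.927. The controller is around (368,165), with the wheel near (360,184).

```bash
python3 - <<'E'
from h import *
c=np.load('top0.npy',allow_pickle=True).item()
f=c['frame'][110:220,310:430]
save('topz',cv2.resize(f,None,fx=5.4,fy=5.4,interpolation=cv2.INTER_CUBIC))
hsv=cv2.cvtColor(c['frame'],cv2.COLOR_RGB2HSV)
def blob(mask,roi):
    x0,y0,x1,y1=roi; m=np.zeros_like(mask); m[y0:y1,x0:x1]=mask[y0:y1,x0:x1]
    n,l,s,ce=cv2.connectedComponentsWithStats(m)
    return [(s[i,4],ce[i].round(2)) for i in range(1,n) if s[i,4]>12]
g=cv2.inRange(hsv,(45,100,50),(80,255,255))
print('green',blob(g,(310,110,430,220)))
b=cv2.inRange(hsv,(100,100,40),(125,255,255))
print('blue',blob(b,(310,110,430,220)))
y=cv2.inRange(hsv,(22,100,80),(35,255,255))
print('yel',blob(y,(310,110,430,220)))
r=cv2.inRange(hsv,(0,170,80),(6,255,255))|cv2.inRange(hsv,(172,170,80),(180,255,255))
print('red',blob(r,(310,110,430,220)))
s=np.load('side0.npy',allow_pickle=True).item()
save('sidez',cv2.resize(s['frame'][125:215,255:370],None,fx=6,fy=6,interpolation=cv2.INTER_CUBIC))
for n in (c,s): print(ray(n,(320,200)))
E
```

```text
green [(np.int32(109), array([395.18, 148.72])), (np.int32(77), array([348.92, 179.6 ]))]
blue [(np.int32(137), array([336.73, 154.26])), (np.int32(138), array([398.91, 177.39])), (np.int32(80), array([355.7, 172.5]))]
yel [(np.int32(36), array([373.89, 149.61])), (np.int32(78), array([356.38, 196.13]))]
red [(np.int32(61), array([349.11, 189.16]))]
(array([ 0.39825519, -0.01584802,  1.14913085]), array([ 0.06967391,  0.01444747, -0.9976145 ]))
(array([0.04211571, 0.67454944, 0.88427692]), array([ 0.38203133, -0.59865388, -0.70412096]))
```

View pics/topz.png

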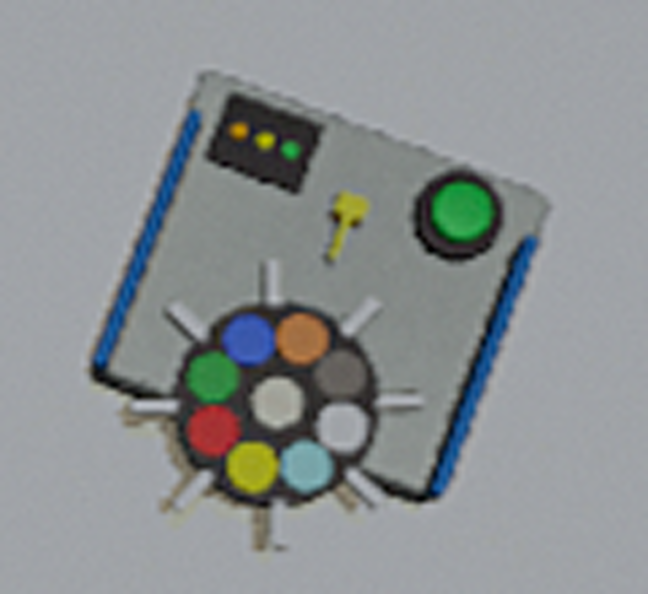

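View pics/sidez.png

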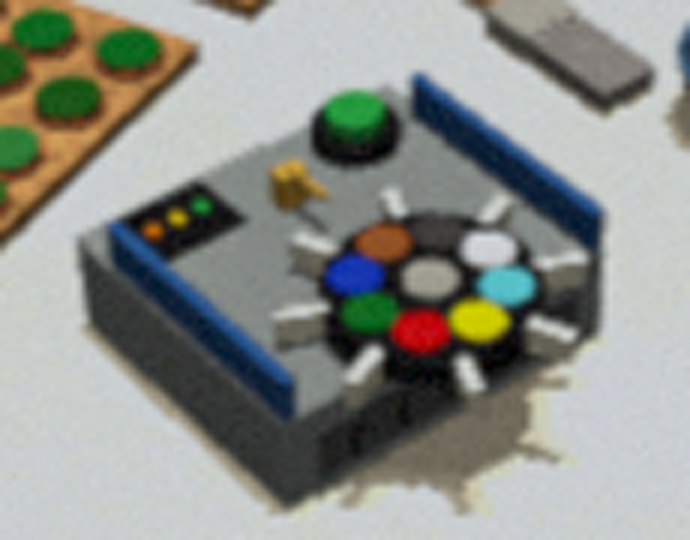

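```bash
cat >> h.py <<'E'
def blobs(c,lo,hi,roi,mn=12):
    hsv=cv2.cvtColor(c['frame'],cv2.COLOR_RGB2HSV); mask=cv2.inRange(hsv,lo,hi)
    x0,y0,x1,y1=roi; m=np.zeros_like(mask); m[y0:y1,x0:x1]=mask[y0:y1,x0:x1]
    n,l,s,ce=cv2.connectedComponentsWithStats(m)
    return [(int(s[i,4]),ce[i].round(2)) for i in range(1,n) if s[i,4]>mn]
E
python3 - <<'E'
from h import *
c=np.load('top0.npy',allow_pickle=True).item()
s=np.load('side0.npy',allow_pickle=True).item()
Z=5.4
px=lambda u,v:(310+(u+.5)/Z-.5,110+(v+.5)/Z-.5)
# opposite pairs: blue-? lightblue/ blue, green-white, red-dkgrey, yellow-brown
P={'blue':(249,338),'green':(213,377),'red':(213,431),'yellow':(252,466),'lblue':(306,466),'white':(342,427),'grey':(342,374),'brown':(302,339)}
W={k:onz(c,px(*v),.080)[:2] for k,v in P.items()}
A=np.mean(list(W.values()),0); print('axis',A,'hub',onz(c,px(278,403),.08)[:2])
B=onz(c,(395.18,148.72),.082)[:2]; print('button',B)
T=onz(c,px(329,260),.081)[:2]; print('tip',T,np.linalg.norm(T-A),np.linalg.norm(B-A))
d=B-A; yaw=np.arctan2(d[1],d[0])-np.arctan2(-.055,.130); print('yaw btn',np.degrees(yaw),'tip',np.degrees(np.arctan2(*(T-A)[::-1])))
for k in W: v=W[k]-A; print(k,np.degrees(np.arctan2(v[1],v[0])).round(1),np.linalg.norm(v).round(4))
# yaw by cheek lines
for l in [((100,368),(196,112)),((436,490),(532,238))]:
    a,b=[onz(c,px(*q),.085)[:2] for q in l]; v=b-a; print('cheek',np.degrees(np.arctan2(v[1],v[0])),np.linalg.norm(v),a,b)
# side button
print('side green',blobs(s,(45,100,50),(80,255,255),(300,135,330,155)),onz(s,(255+355/6,125+115/6),.082))
sp=[(384,243),(355,275),(370,311),(421,331),(480,320),(505,286),(489,249),(438,232)]
print('side axis',np.mean([onz(s,(255+u/6,125+v/6),.08) for u,v in sp],0))
E
```

```text
axis [ 0.51979777 -0.11499128] hub [ 0.51935644 -0.1153318 ]
button [ 0.62170503 -0.21069821]
tip [ 0.59506309 -0.14133141] 0.07974128004774587 0.13980310083951414
yaw btn -20.270780479098075 tip -19.288194843549647
blue 24.2 0.0368
green 69.3 0.036
red 115.1 0.0369
yellow 159.0 0.036
lblue -155.5 0.0365
white -110.4 0.036
grey -65.5 0.0369
brown -20.7 0.0357
cheek -19.538821212450213 0.14478970939005129 [ 0.53570097 -0.02218232] [ 0.67215298 -0.07060658]
cheek -20.567123048846533 0.1416371733815538 [ 0.47482874 -0.19669378] [ 0.60743814 -0.24645156]
side green [(66, array([313.68, 143.74]))] [ 0.61928026 -0.20432009  0.082     ]
side axis [ 0.52182512 -0.11607185  0.08      ]
```

```bash
cat >> h.py <<'E'
from scipy.spatial.transform import Rotation as Rn
A=np.array([.5205,-.1153]); YAW=np.radians(-20.2)
def rot(o): q=o['eef_rot']; return Rn.from_quat([q[1],q[2],q[3],q[0]])
def Rtool(zyaw): # tool x down, z horizontal at zyaw
    z=np.array([np.cos(zyaw),np.sin(zyaw),0]); x=np.array([0,0,-1.]); return Rn.from_matrix(np.c_[x,np.cross(z,x),z])
def ctl(x,y,z): # controller frame to world
    c,s=np.cos(YAW),np.sin(YAW); return np.array([A[0]+c*x-s*y,A[1]+s*x+c*y,z])
def row(p0,R0,p,R):
    d=R0.inv().apply(p-p0)/.2; w=(R0.inv()*R).as_rotvec()/(2*np.pi)
    return np.r_[d,w].round(3)
E
python3 - <<'E'
from h import *
o=ctrl.get_obs(); R=rot(o); print(R.as_matrix().round(3), ctrl.finger_overhang)
m=R.as_matrix(); print('zyaw',np.degrees(np.arctan2(m[1,2],m[0,2])))
p0=o['eef_pos']
print('target',ctl(-.072,0,.2))
for zy in (YAW,YAW+np.pi):
  for k in (1/3,2/3,1): 
    p=p0+(ctl(-.072,0,.20)-p0)*k
    print(row(p0,R,p,Rtool(zy)))
w=np.load('wrist0.npy',allow_pickle=True).item(); print(w['tool_from_camera'].round(3),w['K'])
E
```

```text
[[-0.     0.965  0.263]
 [ 0.001  0.263 -0.965]
 [-1.     0.    -0.001]] 0.025
zyaw -74.77150942531502
target [ 0.4529285  -0.09043853  0.2       ]
[ 0.094  0.689 -0.614 -0.152 -0.    -0.   ]
[ 0.187  1.377 -1.228 -0.152 -0.    -0.   ]
[ 0.281  2.066 -1.842 -0.152 -0.    -0.   ]
[ 0.094  0.689 -0.614  0.348 -0.     0.   ]
[ 0.187  1.377 -1.228  0.348 -0.     0.   ]
[ 0.281  2.066 -1.842  0.348 -0.     0.   ]
[[-0.001 -0.296  0.955 -0.118]
 [ 0.002 -0.955 -0.296  0.075]
 [ 1.     0.001  0.001  0.001]
 [ 0.     0.     0.     1.   ]] [[318.64037245   0.         320.82784316]
 [  0.         318.64037245 207.88486796]
 [  0.           0.           1.        ]]
```

View pics/wrist0.png

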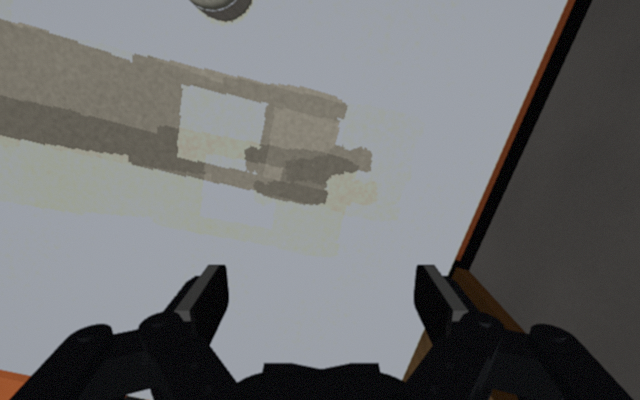

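Emit:
{"op": "jog_arm", "data": {"commands": [0,0.17,-0.15,0,0,0,0,0,0.34,-0.31,0,0,0,-1,0,0.52,-0.46,0,0,0,-1,0,0.69,-0.61,0,0,0,-1,0,0.69,-0.61,0,0,0,-1]}}

```text
time_s: 0.78
eef_pos: [0.2535, -0.3985, 0.2561]
eef_rot: [0.562, 0.429, 0.563, -0.428]
wrist_force: [-0.8, -0.7, -0.4]
opening: -0.001
```

Emit:
{"op": "jog_arm", "data": {"commands": [0,0.17,-0.15,0,0,0,-1,0,0.34,-0.31,0,0,0,-1,0,0.52,-0.46,0,0,0,-1,0,0.69,-0.61,0,0,0,-1,0,0.69,-0.61,0,0,0,-1]}}

```text
time_s: 1.4
eef_pos: [0.3542, -0.2456, 0.2563]
eef_rot: [0.563, 0.428, 0.563, -0.428]
wrist_force: [-0.5, 0.3, -0.5]
opening: 0.0
```

Emit:
{"op": "jog_arm", "data": {"commands": [0.02,0.17,-0.15,-0.025,0,0,-1,0.05,0.34,-0.31,-0.05,0,0,-1,0.1,0.52,-0.46,-0.075,0,0,-1,0.14,0.69,-0.61,-0.1,0,0,-1,0.2,0.69,-0.61,-0.126,0,0,-1,0.2,0.69,-0.61,-0.152,0,0,-1,0.2,0.69,-0.61,-0.152,0,0,-1]}}

```text
time_s: 2.28
eef_pos: [0.4544, -0.0942, 0.216]
eef_rot: [0.696, 0.124, 0.696, -0.124]
wrist_force: [-0.5, -0.4, 0.8]
opening: 0.002
```

```bash
python3 - <<'E'
from h import *
o=ctrl.get_obs(); R=rot(o); m=R.as_matrix(); print(o['time_s'],o['eef_pos'],'zyaw',np.degrees(np.arctan2(m[1,2],m[0,2])),o['q'].round(3),o['opening'],o['wrist_force'])
c=cam('wrist'); save('w1',c['frame']); c['o']=o; np.save('w1.npy',c,allow_pickle=True)
c=cam('side'); save('s1',c['frame'])
E
```

```text
2.275 [ 0.45442635 -0.0942457   0.21603049] zyaw -20.191233797886486 [-4.610e-01 -3.000e-02  1.918e+00 -1.000e-03  1.254e+00 -1.080e-01] 0.0023436223301042673 [-0.48399481 -0.41973208  0.83301399]
```

View pics/w1.png

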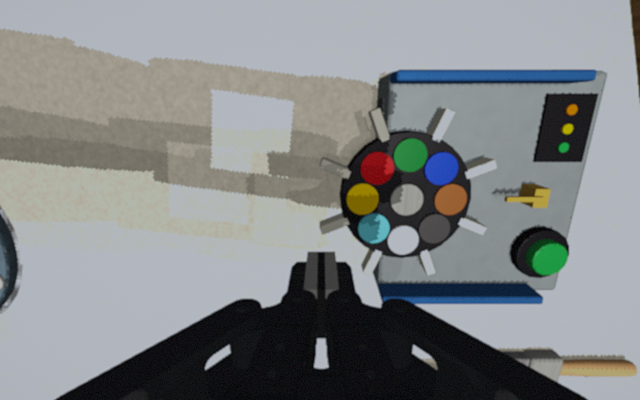

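View pics/s1.png

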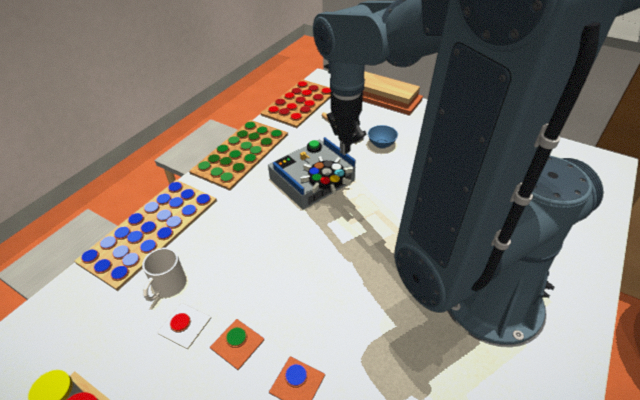

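```bash
python3 - <<'E'
from h import *
c=np.load('w1.npy',allow_pickle=True).item(); o=c['o']; R=rot(o); T=c['tool_from_camera']; K=c['K']
def won(uv,z):
    d=R.apply(T[:3,:3]@np.linalg.inv(K)@np.array([uv[0],uv[1],1.])); p=o['eef_pos']+R.apply(T[:3,3]); return p+d*(z-p[2])/d[2]
sp=[(410,155),(442,168),(451,200),(434,228),(403,239),(374,229),(362,200),(377,168)]
a=np.mean([won(u,.08) for u in sp],0)[:2]; print('axis',a,'hub',won((407,200),.08))
b=won((550,258),.082)[:2]; t=won((507,197),.081)[:2]; print(b,t,np.linalg.norm(b-a),np.linalg.norm(t-a))
d=b-a;print('yaw',np.degrees(np.arctan2(d[1],d[0])-np.arctan2(-.055,.13)),np.degrees(np.arctan2(*(t-a)[::-1])))
v=won((451,200),.08)[:2]-won((362,200),.08)[:2]; print('brown',np.degrees(np.arctan2(v[1],v[0])))
e=[won((400,76),.085)[:2],won((594,76),.085)[:2]];v=e[1]-e[0];print('cheek',np.degrees(np.arctan2(v[1],v[0])))
Ti=np.linalg.inv(T)
for x in (25,15,0,-10):
  for y in(11,-11):
    q=Ti@np.array([x/1e3,y/1e3,.007,1]); uv=K@q[:3]; print(x,y,(uv/uv[2])[:2].round())
E
```

```text
axis [ 0.52237515 -0.11593464] hub [ 0.52255518 -0.11669567  0.08      ]
[ 0.62519292 -0.209597  ] [ 0.60044727 -0.14215491] 0.13908318151278493 0.08235750339241853
yaw -19.400007350971187 -18.564457177844716
brown -20.094731263826603
cheek -20.1074068678978
25 11 [335. 245.]
25 -11 [334. 285.]
15 11 [336. 254.]
15 -11 [335. 296.]
0 11 [337. 270.]
0 -11 [336. 315.]
-10 11 [338. 282.]
-10 -11 [337. 330.]
```

```bash
python3 - <<'E'
from h import *
f=cv2.imread('pics/w1.png')[230:400,230:420]; f=np.clip(f.astype(float)*2.5,0,255).astype(np.uint8)
cv2.imwrite('pics/w1z.png',cv2.resize(f,None,fx=3.4,fy=3.4,interpolation=cv2.INTER_CUBIC))
E
```

```text
(no output)
```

View pics/w1z.png

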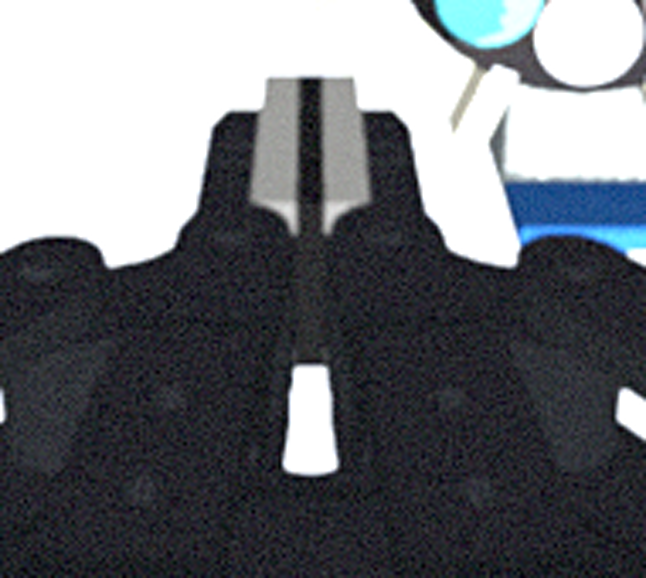

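```bash
sed -i 's/^A=.*/A=np.array([.5213,-.1156]); YAW=np.radians(-20.1)/' h.py
cat >> h.py <<'E'
def st(phi,r,z): 
    f=np.radians(phi); return ctl(-r*np.cos(f),r*np.sin(f),z),Rtool(YAW-f)
E
python3 - <<'E'
from h import *
o=ctrl.get_obs(); print(row(o['eef_pos'],rot(o),*st(0,.070,.130)), st(0,.07,.13)[0])
E
```

```text
[ 0.432  0.014  0.001 -0.001  0.     0.   ] [ 0.4555634  -0.09154382  0.13      ]
```

Emit:
{"op": "jog_arm", "data": {"commands": [0.1,0.014,0,0,0,0,-1,0.2,0.014,0,0,0,0,-1,0.3,0.014,0,0,0,0,-1,0.38,0.014,0,0,0,0,-1,0.43,0.014,0,0,0,0,-1,0.43,0.014,0,0,0,0,-1]}}

```text
time_s: 3.12
eef_pos: [0.455, -0.0903, 0.1298]
eef_rot: [0.696, 0.123, 0.697, -0.123]
wrist_force: [-0.1, 0.2, -0.1]
opening: 0.002
```

```bash
python3 - <<'E'
from h import *
o=ctrl.get_obs(); print(o['time_s'],o['eef_pos'],o['wrist_force'])
print(row(o['eef_pos'],rot(o),*st(0,.070,.093)))
c=cam('wrist'); save('w2',c['frame'])
c=cam('top'); save('t2',cv2.resize(c['frame'][110:220,310:430],None,fx=5,fy=5,interpolation=cv2.INTER_CUBIC))
c=cam('side'); save('s2',cv2.resize(c['frame'][125:215,255:370],None,fx=6,fy=6,interpolation=cv2.INTER_CUBIC))
E
```

```text
3.125 [ 0.45502813 -0.09032111  0.12979728] [-0.12536878  0.18796779 -0.07976591]
[ 0.184 -0.005  0.005  0.    -0.    -0.   ]
```

View pics/w2.png

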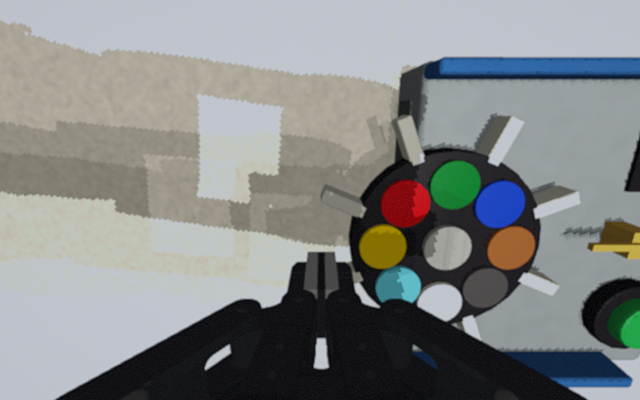

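View pics/s2.png

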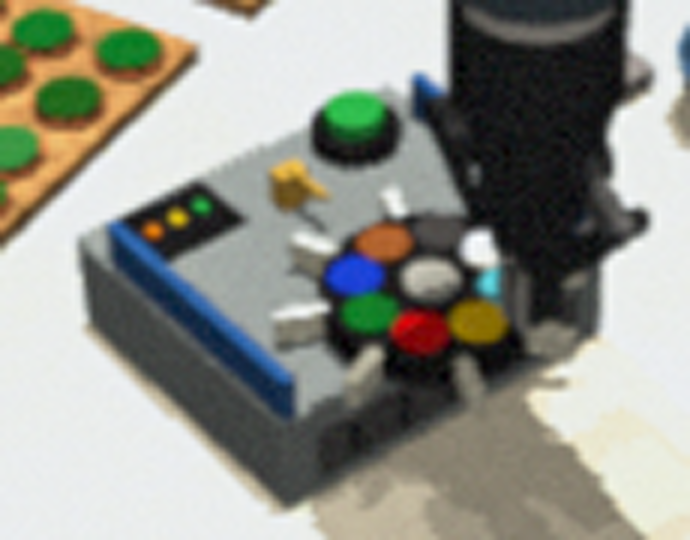

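Emit:
{"op": "jog_arm", "data": {"commands": [0.04,0,0,0,0,0,-1,0.08,-0.005,0.005,0,0,0,-1,0.12,-0.005,0.005,0,0,0,-1,0.16,-0.005,0.005,0,0,0,-1,0.184,-0.005,0.005,0,0,0,-1,0.184,-0.005,0.005,0,0,0,-1]}}

```text
time_s: 4.03
eef_pos: [0.4556, -0.0914, 0.093]
eef_rot: [0.696, 0.123, 0.697, -0.123]
wrist_force: [-0.2, -0.6, 0.4]
opening: -0.001
```

```bash
python3 - <<'E'
from h import *
o=ctrl.get_obs(); print(o['time_s'],o['eef_pos'],o['wrist_force'])
p,R=st(0,.070,.093); print(p)
for f in (5,10,15,20,25,30,35,40,45): print(f,row(o['eef_pos'],rot(o),*st(f,.070,.093)))
c=cam('wrist'); save('w3',c['frame'])
E
```

```text
4.025 [ 0.45561964 -0.09143032  0.09298936] [-0.24478619 -0.64841463  0.44086263]
[ 0.4555634  -0.09154382  0.093     ]
5 [-0.     0.03   0.001  0.014 -0.    -0.   ]
10 [-0.     0.06   0.005  0.028 -0.    -0.   ]
15 [-0.     0.09   0.012  0.042 -0.     0.   ]
20 [-0.     0.119  0.021  0.056 -0.     0.   ]
25 [-0.     0.147  0.033  0.07  -0.     0.   ]
30 [-0.     0.174  0.047  0.083 -0.     0.   ]
35 [-0.     0.2    0.063  0.097 -0.     0.   ]
40 [-0.     0.224  0.082  0.111 -0.     0.   ]
45 [-0.     0.247  0.103  0.125 -0.     0.   ]
```

View pics/w3.png

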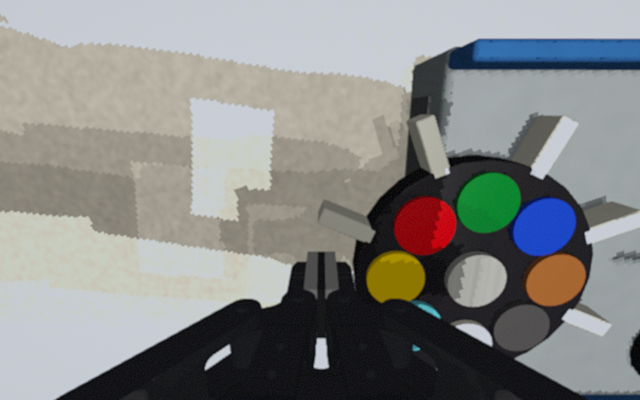

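Emit:
{"op": "jog_arm", "data": {"commands": [0,0.021,0.001,0.01,0,0,-1,0,0.043,0.003,0.019,0,0,-1,0,0.064,0.006,0.029,0,0,-1,0,0.085,0.01,0.039,0,0,-1,0,0.105,0.016,0.049,0,0,-1,0,0.125,0.023,0.058,0,0,-1,0,0.145,0.032,0.068,0,0,-1,0,0.164,0.041,0.078,0,0,-1,0,0.183,0.052,0.087,0,0,-1,0,0.2,0.063,0.097,0,0,-1]}}

```text
time_s: 5.32
eef_pos: [0.4818, -0.0582, 0.0938]
eef_rot: [0.627, 0.327, 0.627, -0.327]
wrist_force: [0.7, -0.3, -0.4]
opening: -0.0
```

```bash
python3 - <<'E'
from h import *
o=ctrl.get_obs(); print(o['time_s'],o['eef_pos'],o['wrist_force'],st(35,.07,.093)[0])
for f in (37.5,40,42.5,45): print(f,row(o['eef_pos'],rot(o),*st(f,.070,.093)))
c=cam('wrist'); save('w4',c['frame'])
E
```

```text
5.325 [ 0.48178017 -0.05823851  0.09384658] [ 0.72657725 -0.33097516 -0.36593215] [ 0.48124979 -0.05818937  0.093     ]
37.5 [ 0.004  0.013 -0.001  0.007  0.    -0.   ]
40 [ 0.004  0.028 -0.     0.014  0.    -0.   ]
42.5 [ 0.004  0.044  0.001  0.021  0.    -0.   ]
45 [ 0.004  0.059  0.004  0.028  0.    -0.   ]
```

View pics/w4.png

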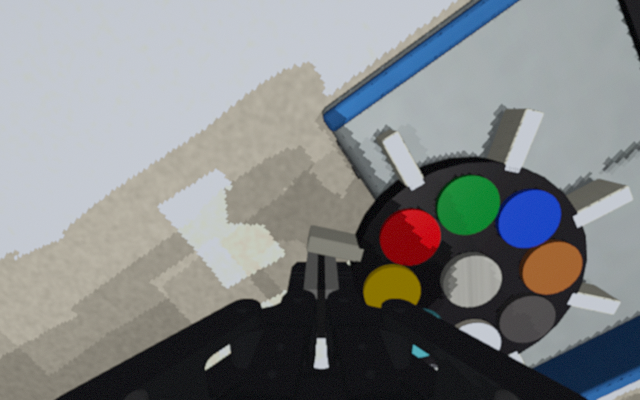

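Emit:
{"op": "jog_arm", "data": {"commands": [0,0.012,0,0.007,0,0,-1,0.002,0.028,0,0.014,0,0,-1,0.004,0.044,0.001,0.021,0,0,-1,0.004,0.059,0.004,0.028,0,0,-1,0.004,0.059,0.004,0.028,0,0,-1]}}

```text
time_s: 6.0
eef_pos: [0.4919, -0.0523, 0.093]
eef_rot: [0.597, 0.38, 0.596, -0.38]
wrist_force: [-0.4, -0.5, 0.4]
opening: 0.003
```

```bash
python3 - <<'E'
from h import *
o=ctrl.get_obs(); print(o['time_s'],o['eef_pos'],o['wrist_force'],st(45,.07,.093)[0])
c=cam('wrist'); save('w5',c['frame'])
c=cam('top'); save('t5',cv2.resize(c['frame'][110:220,310:430],None,fx=5,fy=5,interpolation=cv2.INTER_CUBIC))
c=cam('side'); save('s5',cv2.resize(c['frame'][125:215,255:370],None,fx=6,fy=6,interpolation=cv2.INTER_CUBIC))
E
```

```text
6.0 [ 0.49190276 -0.05230016  0.09299261] [-0.44999328 -0.46074802  0.44507138] [ 0.49182749 -0.05210692  0.093     ]
```

View pics/w5.png

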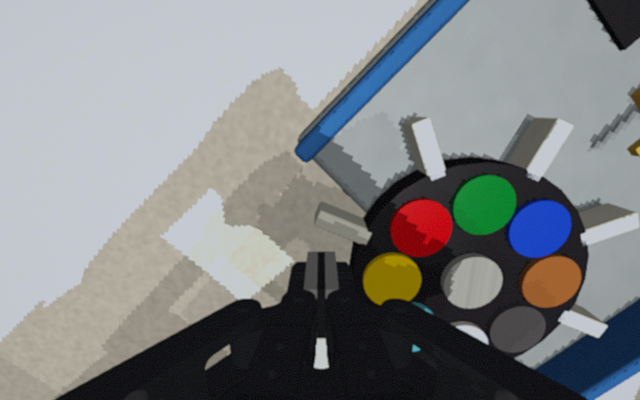

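View pics/s5.png

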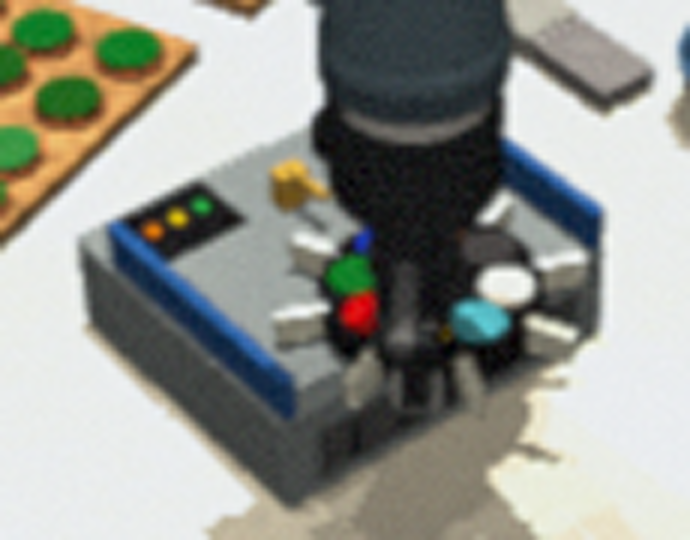

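One click done; blue is now at the pointer and the box hasn't moved. Lift, go back round, re-enter the gap.

Emit:
{"op": "jog_arm", "data": {"commands": [-0.1,0,0,0,0,0,-1,-0.18,0,0,0,0,0,-1,-0.18,-0.06,0.005,-0.028,0,0,-1,-0.18,-0.12,0.021,-0.056,0,0,-1,-0.18,-0.175,0.047,-0.083,0,0,-1,-0.18,-0.224,0.082,-0.111,0,0,-1,-0.18,-0.247,0.103,-0.125,0,0,-1,-0.18,-0.247,0.103,-0.125,0,0,-1]}}

```text
time_s: 7.15
eef_pos: [0.4556, -0.0921, 0.1292]
eef_rot: [0.696, 0.124, 0.696, -0.124]
wrist_force: [0.8, 0.2, 0.2]
opening: -0.0
```

```bash
python3 - <<'E'
from h import *
o=ctrl.get_obs(); print(o['time_s'],o['eef_pos'],o['wrist_force'],st(0,.07,.13)[0])
print(row(o['eef_pos'],rot(o),*st(0,.070,.093)))
c=cam('wrist'); save('w6',c['frame'])
E
```

```text
7.15 [ 0.45557059 -0.09214191  0.12916298] [0.84894082 0.23758462 0.19283095] [ 0.4555634  -0.09154382  0.13      ]
[ 0.181  0.003 -0.001 -0.     0.     0.   ]
```

View pics/w6.png

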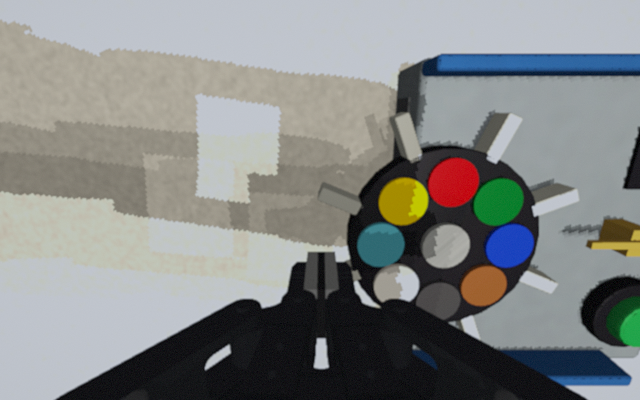

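Blue (510,245) is now at the pointer and the controller is in the same place as before. Second click.

Emit:
{"op": "jog_arm", "data": {"commands": [0.04,0,0,0,0,0,-1,0.08,0.003,0,0,0,0,-1,0.12,0.003,0,0,0,0,-1,0.16,0.003,0,0,0,0,-1,0.18,0.003,0,0,0,0,-1,0.18,0.003,0,0,0,0,-1]}}

```text
time_s: 7.95
eef_pos: [0.4555, -0.0911, 0.0923]
eef_rot: [0.696, 0.123, 0.697, -0.123]
wrist_force: [-0.3, 0.5, 0.3]
opening: -0.001
```

Emit:
{"op": "jog_arm", "data": {"commands": [0,0.021,0.001,0.01,0,0,-1,0,0.043,0.003,0.019,0,0,-1,0,0.064,0.006,0.029,0,0,-1,0,0.085,0.01,0.039,0,0,-1,0,0.105,0.016,0.049,0,0,-1,0,0.125,0.023,0.058,0,0,-1,0,0.145,0.032,0.068,0,0,-1,0,0.164,0.041,0.078,0,0,-1,0,0.183,0.052,0.087,0,0,-1,0,0.2,0.063,0.097,0,0,-1]}}

```text
time_s: 9.2
eef_pos: [0.4815, -0.0579, 0.093]
eef_rot: [0.627, 0.327, 0.627, -0.327]
wrist_force: [0.3, 0.3, 0.2]
opening: 0.006
```

Emit:
{"op": "jog_arm", "data": {"commands": [0,0.012,0,0.007,0,0,-1,0.002,0.028,0,0.014,0,0,-1,0.002,0.044,0.001,0.021,0,0,-1,0.002,0.059,0.004,0.028,0,0,-1,0.002,0.059,0.004,0.028,0,0,-1]}}

```text
time_s: 9.82
eef_pos: [0.4918, -0.0518, 0.0926]
eef_rot: [0.597, 0.38, 0.596, -0.38]
wrist_force: [-0.9, 0.6, -0.7]
opening: 0.006
```

```bash
python3 - <<'E'
from h import *
o=ctrl.get_obs(); print(o['time_s'],o['eef_pos'],o['wrist_force'],st(45,.07,.093)[0])
print(row(o['eef_pos'],rot(o),*st(45,.070,.093)))
c=cam('wrist'); save('w7',c['frame'])
E
```

```text
9.825 [ 0.49178298 -0.05184817  0.0926342 ] [-0.91038934  0.55670437 -0.71929956] [ 0.49182749 -0.05210692  0.093     ]
[-0.002 -0.     0.001  0.     0.    -0.   ]
```

View pics/w7.png

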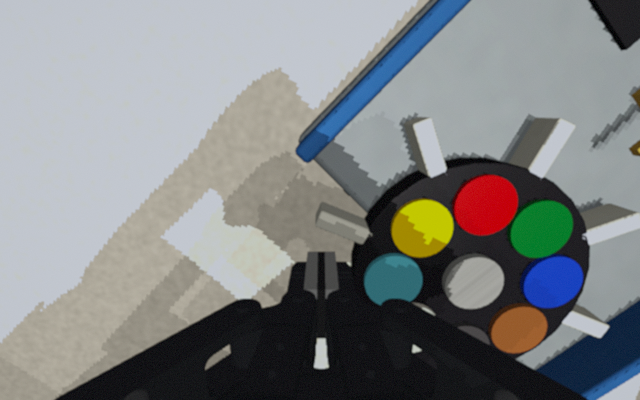

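The wheel has advanced one more click: green (542,230) is now in the pointer's position. Going back for the third.

Emit:
{"op": "jog_arm", "data": {"commands": [-0.1,0,0,0,0,0,-1,-0.18,0,0,0,0,0,-1,-0.18,-0.06,0.005,-0.028,0,0,-1,-0.18,-0.12,0.021,-0.056,0,0,-1,-0.18,-0.175,0.047,-0.083,0,0,-1,-0.18,-0.224,0.082,-0.111,0,0,-1,-0.18,-0.247,0.103,-0.125,0,0,-1,-0.18,-0.247,0.103,-0.125,0,0,-1]}}

```text
time_s: 10.88
eef_pos: [0.4554, -0.0917, 0.1288]
eef_rot: [0.697, 0.124, 0.696, -0.124]
wrist_force: [0.4, 0.5, 0.5]
opening: 0.0
```

```bash
python3 - <<'E'
from h import *
o=ctrl.get_obs(); print(o['time_s'],o['eef_pos'],o['wrist_force'],st(0,.07,.13)[0])
print(row(o['eef_pos'],rot(o),*st(0,.070,.093)))
c=cam('wrist'); save('w8',c['frame'])
E
```

```text
10.875 [ 0.45536252 -0.09170714  0.12878162] [0.42734305 0.54212252 0.50557769] [ 0.4555634  -0.09154382  0.13      ]
[ 0.179  0.001  0.001 -0.     0.     0.   ]
```

View pics/w8.png

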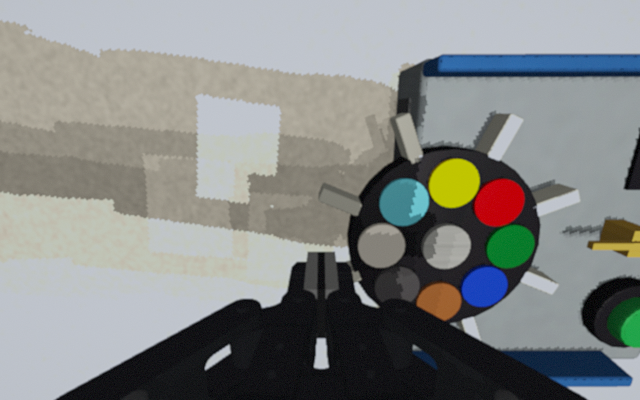

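Green (510,246) at the pointer, box unmoved. Third and last click, same path.

Emit:
{"op": "jog_arm", "data": {"commands": [0.04,0,0,0,0,0,-1,0.08,0.001,0,0,0,0,-1,0.12,0.001,0,0,0,0,-1,0.16,0.001,0,0,0,0,-1,0.18,0.001,0,0,0,0,-1,0.18,0.001,0,0,0,0,-1]}}

```text
time_s: 11.68
eef_pos: [0.4551, -0.091, 0.0919]
eef_rot: [0.696, 0.123, 0.697, -0.123]
wrist_force: [-0.2, 0.3, 0.2]
opening: 0.001
```

Emit:
{"op": "jog_arm", "data": {"commands": [0,0.021,0.001,0.01,0,0,-1,0,0.043,0.003,0.019,0,0,-1,0,0.064,0.006,0.029,0,0,-1,0,0.085,0.01,0.039,0,0,-1,0,0.105,0.016,0.049,0,0,-1,0,0.125,0.023,0.058,0,0,-1,0,0.145,0.032,0.068,0,0,-1,0,0.164,0.041,0.078,0,0,-1,0,0.183,0.052,0.087,0,0,-1,0,0.2,0.063,0.097,0,0,-1]}}

```text
time_s: 12.92
eef_pos: [0.4811, -0.0578, 0.0926]
eef_rot: [0.627, 0.327, 0.627, -0.327]
wrist_force: [0.8, 0.3, -0.4]
opening: -0.003
```

Emit:
{"op": "jog_arm", "data": {"commands": [0,0.012,0,0.007,0,0,-1,0.002,0.028,0,0.014,0,0,-1,0.002,0.044,0.001,0.021,0,0,-1,0.002,0.059,0.004,0.028,0,0,-1,0.002,0.059,0.004,0.028,0,0,-1]}}

```text
time_s: 13.55
eef_pos: [0.4914, -0.0518, 0.0922]
eef_rot: [0.597, 0.38, 0.596, -0.38]
wrist_force: [0.7, 0.3, 1.2]
opening: -0.001
```

Emit:
{"op": "jog_arm", "data": {"commands": [-0.1,0,0,0,0,0,-1,-0.25,0,0,0,0,0,-1,-0.25,-0.06,0.005,-0.028,0,0,-1,-0.25,-0.12,0.021,-0.056,0,0,-1,-0.25,-0.175,0.047,-0.083,0,0,-1,-0.25,-0.224,0.082,-0.111,0,0,-1,-0.25,-0.247,0.103,-0.125,0,0,-1,-0.25,-0.247,0.103,-0.125,0,0,-1]}}

```text
time_s: 14.55
eef_pos: [0.4548, -0.0916, 0.1421]
eef_rot: [0.696, 0.123, 0.696, -0.123]
wrist_force: [0.7, 0.1, 0.1]
opening: 0.0
```

```bash
python3 - <<'E'
from h import *
o=ctrl.get_obs(); print(o['time_s'],o['eef_pos'],o['wrist_force'])
c=cam('wrist'); save('w9',c['frame'])
c=cam('side'); save('s9',cv2.resize(c['frame'][125:215,255:370],None,fx=6,fy=6,interpolation=cv2.INTER_CUBIC))
b=ctl(.130,-.055,.125); print('btn',b)
print(row(o['eef_pos'],rot(o),b,rot(o)))
E
```

```text
14.55 [ 0.4548208  -0.09162377  0.14207233] [0.6622722  0.14962702 0.14884906]
btn [ 0.62448097 -0.21192594  0.125     ]
[ 0.086 -0.273  1.003  0.     0.     0.   ]
```

View pics/w9.png

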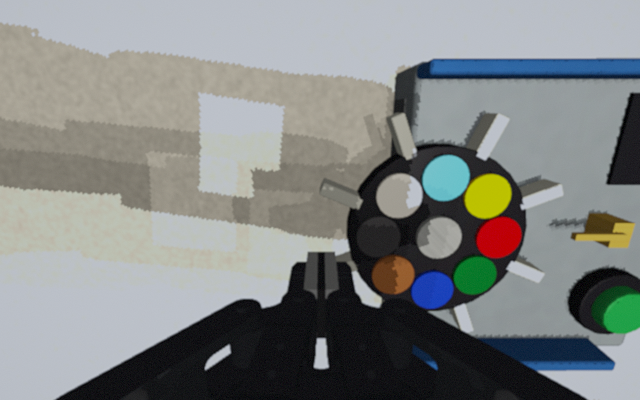

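View pics/s9.png

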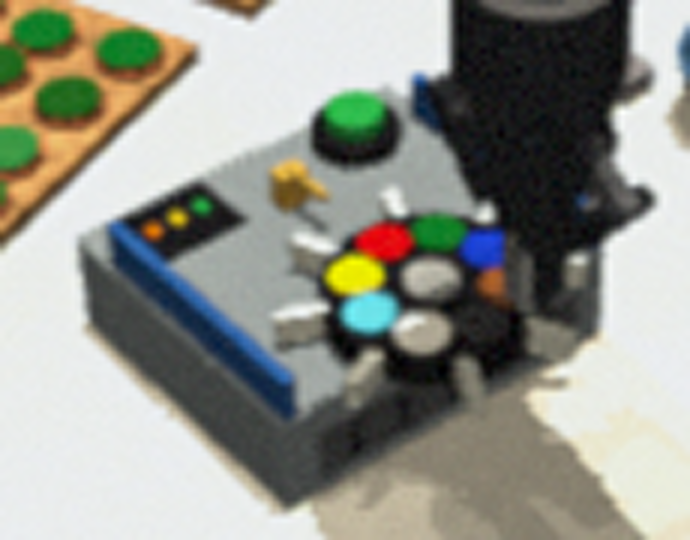

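Emit:
{"op": "jog_arm", "data": {"commands": [0,-0.05,0.18,0,0,0,-1,0,-0.1,0.38,0,0,0,-1,0,-0.16,0.6,0,0,0,-1,0,-0.22,0.82,0,0,0,-1,0,-0.268,0.997,0,0,0,-1,0,-0.268,0.997,0,0,0,-1,0.05,-0.268,0.997,0,0,0,-1,0.08,-0.268,0.997,0,0,0,-1,0.08,-0.268,0.997,0,0,0,-1]}}

```text
time_s: 15.78
eef_pos: [0.6228, -0.209, 0.1249]
eef_rot: [0.696, 0.123, 0.697, -0.123]
wrist_force: [-0.4, 0.4, 0.8]
opening: 0.003
```

```bash
python3 - <<'E'
from h import *
o=ctrl.get_obs(); print(o['time_s'],o['eef_pos'],o['wrist_force'])
c=cam('wrist'); save('w10',c['frame'])
c=cam('side'); save('s10',cv2.resize(c['frame'][125:215,255:370],None,fx=6,fy=6,interpolation=cv2.INTER_CUBIC))
b=np.array([.6235,-.2105,.101]); print(row(o['eef_pos'],rot(o),b,rot(o)))
tip=o['eef_pos']+rot(o).apply([.025,0,0]); print('tip px',(proj(c,tip)-[255,125])*6, 'btn',(proj(c,[.6235,-.2105,.082])-[255,125])*6)
E
```

```text
15.775 [ 0.62278068 -0.20897301  0.12486119] [-0.39895154  0.39290094  0.81004552]
[ 0.119 -0.006  0.006  0.     0.     0.   ]
tip px [[353.15815976  79.73572229]] btn [[354.44239378 106.0513628 ]]
```

View pics/w10.png

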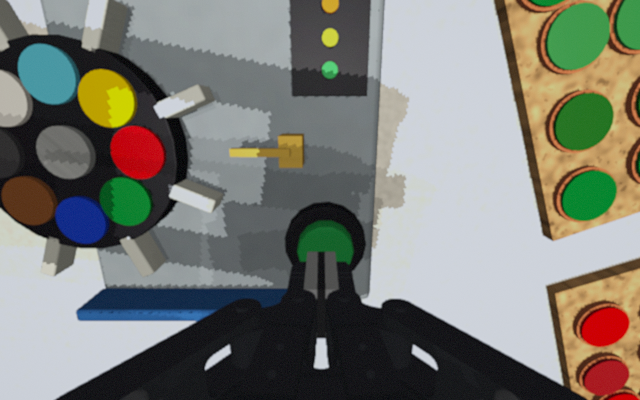

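View pics/s10.png

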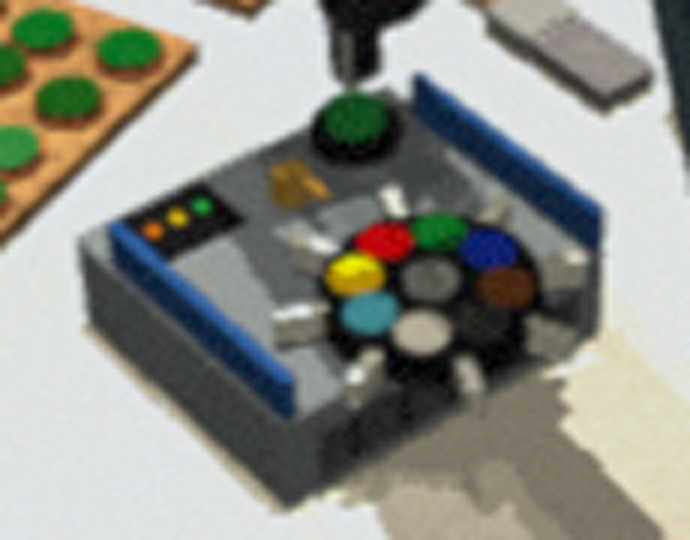

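Emit:
{"op": "jog_arm", "data": {"commands": [0.04,-0.002,0.006,0,0,0,-1,0.07,-0.002,0.006,0,0,0,-1,0.085,-0.002,0.006,0,0,0,-1,0.1,-0.002,0.006,0,0,0,-1,0.11,-0.002,0.006,0,0,0,-1,0.11,-0.002,0.006,0,0,0,-1]}}

```text
time_s: 16.62
eef_pos: [0.6247, -0.2107, 0.104]
eef_rot: [0.696, 0.123, 0.696, -0.123]
wrist_force: [-2.7, 2.3, 4.0]
opening: -0.001
```

Emit:
{"op": "jog_arm", "data": {"commands": [0.005,0,0,0,0,0,-1,0.01,0,0,0,0,0,-1,0.01,0,0,0,0,0,-1]}}

```text
time_s: 17.0
eef_pos: [0.6249, -0.2108, 0.102]
eef_rot: [0.696, 0.123, 0.696, -0.123]
wrist_force: [-2.1, 1.3, 3.4]
opening: 0.004
```

Emit:
{"op": "jog_arm", "data": {"commands": [0.005,0,0,0,0,0,-1,0.01,0,0,0,0,0,-1,0.01,0,0,0,0,0,-1]}}

```text
time_s: 17.38
eef_pos: [0.625, -0.2108, 0.101]
eef_rot: [0.696, 0.123, 0.696, -0.123]
wrist_force: [-5.4, 1.9, 11.3]
opening: -0.004
```

11 N and the tip at 76 mm: the button is on its stop. Releasing.

Emit:
{"op": "jog_arm", "data": {"commands": [-0.01,0,0,0,0,0,-1,-0.03,0,0,0,0,0,-1,-0.08,0,0,0,0,0,-1,-0.2,0,0,0,0,0,-1,-0.4,0,0,0,0,0,-1,-0.6,0,0,0,0,0,-1,-0.6,0,0,0,0,0,-1]}}

```text
time_s: 18.25
eef_pos: [0.6272, -0.212, 0.225]
eef_rot: [0.699, 0.122, 0.693, -0.124]
wrist_force: [-0.6, -1.5, -0.4]
opening: -0.0
```

Emit:
{"op": "jog_arm", "data": {"commands": [0,0,-0.2,0,0,0,-1,0,0,-0.4,0,0,0,-1,0,0,-0.6,0,0,0,-1,0,0,-0.8,0,0,0,-1,0,0,-1,0,0,0,-1,0,0,-1,0,0,0,-1]}}

```text
time_s: 19.0
eef_pos: [0.4348, -0.1409, 0.2188]
eef_rot: [0.696, 0.123, 0.697, -0.123]
wrist_force: [0.0, -0.2, 1.1]
opening: 0.003
```

```bash
python3 - <<'E'
from h import *
o=ctrl.get_obs(); print(o['time_s'],o['eef_pos'],o['wrist_force'])
c=cam('wrist'); save('w11',c['frame'])
s=cam('side'); save('s11',cv2.resize(s['frame'][125:215,255:370],None,fx=6,fy=6,interpolation=cv2.INTER_CUBIC))
t=cam('top'); save('t11',t['frame'])
s0=np.load('side0.npy',allow_pickle=True).item(); t0=np.load('top0.npy',allow_pickle=True).item()
for n,x0,x1,roi in(('s',s0,s,(300,130,330,156)),('t',t0,t,(385,138,405,160))):
    print(n,blobs(x0,(45,100,50),(80,255,255),roi),blobs(x1,(45,100,50),(80,255,255),roi))
roi=(310,110,345,190); print(blobs(t0,(100,100,40),(125,255,255),roi),blobs(t,(100,100,40),(125,255,255),roi))
roi=(265,150,308,195); print(blobs(s0,(100,100,40),(125,255,255),roi),blobs(s,(100,100,40),(125,255,255),roi))
E
```

```text
19.0 [ 0.43477098 -0.14087372  0.21876478] [ 0.03548565 -0.24877357  1.1117164 ]
s [(66, array([313.68, 143.74]))] [(72, array([313.79, 144.17]))]
t [(109, array([395.18, 148.72]))] [(108, array([395.19, 148.78]))]
[(128, array([336.12, 155.76]))] [(128, array([336.07, 155.94]))]
[(246, array([287.93, 177.35]))] [(248, array([288.19, 177.54]))]
```

View pics/s11.png

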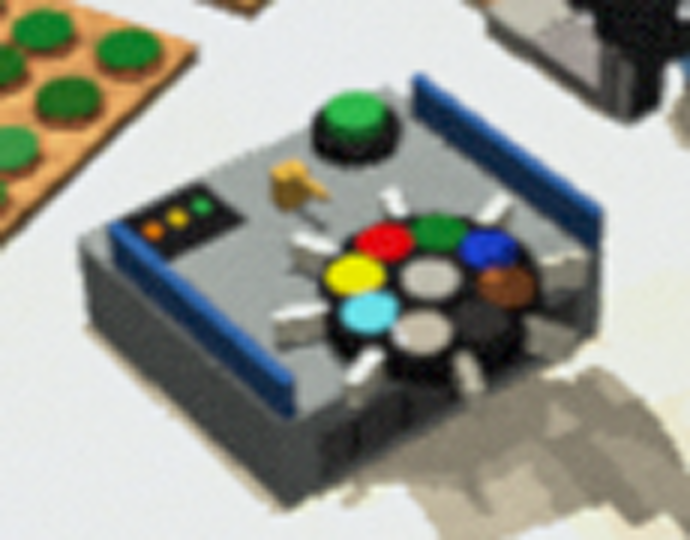

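View pics/w11.png

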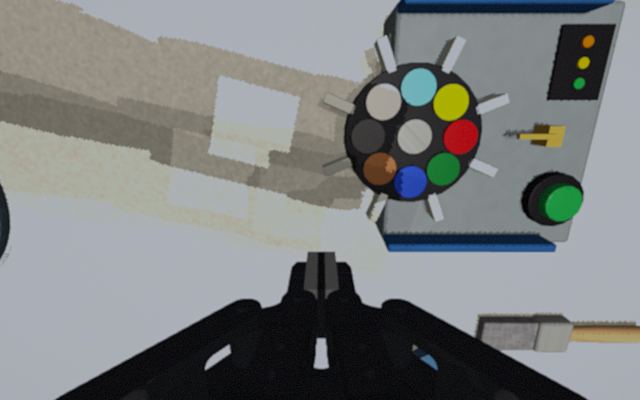

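View pics/t11.png

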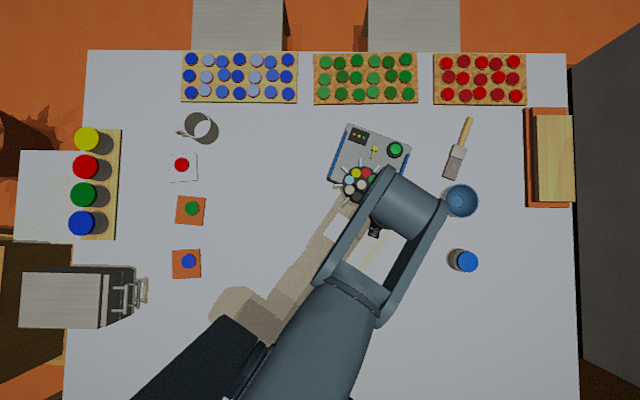

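```bash
python3 -c "
from bench import ctrl
print(ctrl.hand_in())"
```

```text
the job is handed in; nothing more can be done
None
```

The job is done and handed in at about 19 s. The red medallion lay on the white tile, so I flicked the wheel forward three clicks (brown, blue, green, red), pressed the green start button and backed the arm clear.

- **Wheel:** I checked it by camera after each click. The last wrist and side pictures show red at the pointer, and it never went past.
- **Start button:** at the bottom of the press the wrist read 11.3 N upward with the fingertip at about 76 mm, which matches the button on its stop. The last pictures show it back up. There was up to about 6 N of sideways force on the button during the press.
- **Controller:** in the top and side views before and after, the left cheek and the button moved no more than 0.2 and 0.45 px. That is about the limit of what I can measure, so it was not noticeably shifted.
- **Other items:** the medallions, jar, bowl, brush and mug look unmoved in the last top picture. I compared these by eye only.

The camera estimates of the button's position differed by several millimetres (side view against top and wrist). I aimed between them, and the press worked.

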